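Tap the bearing cup home in the bead spinner

ROBOT

A 6-joint arm with a two-finger parallel gripper is mounted at the origin on the work surface; the furniture and walls round the work are solid. World frame = base frame: x ahead of the robot, y to its left, z up, the work surface at z = 0. Lengths are in m, angles in rad, forces in N, time in s.
With the tool pointing down it reaches from about 0.375 to 0.9 m from the base axis. Payload 3.1 kg.
Tool frame: the origin (TCP) lies midway between the tips of the shut fingers; the grasp point (between the pads) lies 19 mm behind it (grip_depth is the distance from the TCP to the grasp point, in m); y points along the fingers, z is the direction in which the jaws open and shut, and the axes are right-handed (so a half turn about y gives the same grasp; the last joint's range is limited). The gripper opens to 85 mm and grips with 20 to 120 N. Pads are 22 mm wide; open, the fingers measure 114 mm over their backs; the gripper's body (76 mm by 85 mm) begins 54 mm behind the grasp point. The pads swing forward as they close: fully open they stand 13 mm farther back than shut.
Start: joints at [1.079, 0.527, 1.433, -0, 1.181, -0.178], TCP at [0.192, 0.595, 0.231] pointing down, gripper open.
Joint ranges: [-3.08, 3.08], [-0.75, 2.2], [0.22, 2.44], [-1.43, 4.57], [0, 2.65], [-2.85, 2.85]. Speed limits (rad/s): [2.79, 2.79, 3.14, 3.14, 3.14, 3.14].

INTERFACE

Orientations are given as a unit quaternion [x, y, z, w].
In Python, from station import sense, snapshot, camera_model, sign_off, grip_depth gives the robot as it stands.
- The arm moves only by the tool play_rows, never from a script. Its argument "deltas" is a list of rows, each a list of 6 numbers: the shift along the tool's x, y, z in m, then the turn, a rotation vector about the tool's x, y, z in rad. A call has 1 to 12 rows; each row is the pose to reach, as a shift and turn from the pose commanded when the call began, along the tool's axes at that moment; what a row does not reach only later rows make up. A row lasts 1/10 s, in which the tool goes at most 50 mm and 8.59 degrees, less where a joint would pass 70% of its speed; a pose out of reach is approached as far as the arm can. A call with a gripper value outside its range is refused whole. "gripper" is the finger opening in m, from 0 to 0.0854, set as the call begins (left out, the last holds). The fingers move at their own pace and stop on an object; "force" is the grip in N (left out, the last holds). Time passes only in rows, so rows that repeat a pose let the fingers close. It gives the time, the measured TCP pose, the force and the opening at its end, in the units of the state.
- sense(): the state, without advancing time (a new reading comes with each control period).
- snapshot(name): name is "side" or "top"; returns the picture (420x560x3 uint8, red, green, blue); there is no depth.
- camera_model(name): a dict with "fx", "fy", "cx", "cy" (pixels), "distortion" ([k1, k2, p1, p2, k3] as OpenCV has them; the pictures are not rectified), "camera_from_world" (4x4, takes a point from world to camera coordinates). Camera axes: x right, y up, looking along -z (the intrinsics and any distortion apply to the point x, -y, -z); pixel columns grow to the right and rows downward; lengths in m; the calibration is good to about 2 mm. A picture is of the moment at which its call begins. camera_model takes no time and is no camera call.
- sign_off(): hands the job in, once; it reports no verdict.
The state is a dict: "t": time; "q": joint angles; "qd": joint speeds; "tau": joint torques, N m; "tcp_pos": TCP position; "tool_rot": TCP orientation; "force": force on the tool from outside, world axes, zero at the start; "ft_torque": the same for the moment, N m; "finger_gap": opening from 0.0 (shut) to 1.0 (fully open).
Only numpy, scipy, OpenCV 4.12 (cv2) and the standard library are available. Lean on these libraries where they do the work, as an engineer would, in place of code of your own. Each camera call takes 0.05 s, during which the arm holds its last target.

TASK

The steel bearing cup has been started by hand in the bore of the bead spinner's base and still stands proud and a little crooked. Take the nylon drift and tap the cup home with it (never with the gripper itself), pressing the rim a few millimetres at a time, now on one side and now on the opposite one, so that the cup never leans more than about five degrees and its flange ends flush on the boss all round. Then stand the drift upright on the table again, clear of the base, and leave the glue bottle and the thread spools where they are.

Things in the scene. Friction and masses are not known exactly. Their poses are not given: they have to be found in the camera images.
- spinner_base: Base of a bead spinner: flat grey plastic box on feet, 186 mm (its x) by 142 mm (its y), top 40 mm above the table, fixed. Origin: centre of its underside, on the table. A round dark metal boss, 108 mm across, rises 8 mm above the top, centred 18 mm from the origin along the base's +x. A black speed knob and a switch, under 12 mm tall, stand on top near its -x end.
- bore_mouth (a point): Centre of the mouth of the bore in the boss, on the boss's top face, 48 mm above the table; z up. The bore is 64 mm across and 38 mm deep. The cup's flange must end on this face.
- bearing_cup: Steel bearing cup: flange ring 92 mm across, 5 mm thick, with a 56 mm hole right through (nothing to press on at the centre); below it a skirt 60 mm across, 25 mm long, already started in the bore. Origin: centre of the flange's underside; z is its axis, up out of the bore. It starts 12 to 15 mm above bore_mouth, leaning up to 0.045 rad any way. It cannot come out or shift sideways.
- drift: White nylon drift, a turned hand punch 114 mm tall, about 0.2 kg, standing on the table on its flat working face. Origin: centre of that face; z runs up its axis. From the face up: foot 36 mm across, waist 30 mm, collar 42 mm across from 52 to 58 mm, then the round grip, 28 mm across, from 60 to 106 mm, and a domed top. Take it by the grip, from above.
- glue_bottle: White glue bottle, 33 mm across and 102 mm tall, standing at the back of the table; loose, to be left alone. Origin: centre of the underside.
- spool_b: Thread spool, 36 mm across and 44 mm tall, standing at the left between the cabinet and the bead organiser; loose, to be left alone. Origin: centre of the underside.
- cup_rim (a point): Centre of the flange's top face, 5 mm up the cup's axis. The cup stays where it is left and resists pushing with 4 to 15 N, more if pushed faster. Pressed on one side of the rim (about 37 mm off the axis), that side goes down: about half of the stroke sinks the whole cup, the rest tips it to that side. From 0.09 rad of lean the skirt's foot digs into the bore wall and spoils it.
- spool_a: Another thread spool of the same size, standing at the left edge of the table, behind the cabinet; loose, to be left alone. Origin: centre of the underside.
- lid_edge (a point): Middle of the upper edge of the bead organiser's clear plastic lid, which stands open and nearly upright between the drift and the spinner base; fixed. It runs some 280 mm along x, is nearly invisible and reaches 218 mm above the table: carry things over it or round its near end. The grey cabinet at the near left is 165 mm tall and ends at x = 0.34 m.
There are look-alikes about, which are no part of the job. Several things look just like the drift: the one meant starts farthest from the robot's base.

How it is judged:
By the outcome, as a careful person would: the job done as asked, in the order asked, and still so for the second after the job is handed in, with the robot touching nothing.
It also fails if it takes over 72 s, if anything falls off the work surface, if the arm or the gripper's body presses on something with over 40 N, if the wrist force passes 120 N, or if a joint passes its speed limit or range.

## Working session

There is one attempt and no reset: what is moved stays moved. The work goes in short steps, Python scripts to look and compute and a tool call to move; the robot and the scene stay as the last step left them, time stands still between calls to the robot, and variables do not carry over. Pictures are saved under pics/ and viewed, and the job is handed in when it is done.

Besides the shell and the picture viewer there is one more tool, called after "Call:" as name([rows], argument=value, ...), one row to a line, values as JSON. play_rows: Moves the arm, as the interface text tells. Its arguments: {"type":"object","properties":{"deltas":{"type":"array"},"gripper":{"type":"number"},"force":{"type":"number"}},"required":["deltas"]}

```bash
mkdir -p pics; ls
python3 - <<'E'
from station import *
import cv2, json
for n in ("side","top"):
    im=snapshot(n); cv2.imwrite(f"pics/{n}0.png",im[:,:,::-1])
    print(n,camera_model(n))
print(sense(), grip_depth)
E
```

```text
pics
side {'fx': 478.66900303130654, 'fy': 478.66900303130654, 'cx': 277.78845147662844, 'cy': 212.82296472256704, 'distortion': array([-0.1054209,  0.       ,  0.       ,  0.       ,  0.       ]), 'camera_from_world': array([[-9.83471920e-01, -1.81060669e-01,  1.29158918e-04,
         5.19076203e-01],
       [ 8.32802277e-02, -4.51721728e-01,  8.88263409e-01,
        -1.57788294e-01],
       [-1.60771223e-01,  8.73592877e-01,  4.59334409e-01,
        -1.20958339e+00],
       [ 0.00000000e+00,  0.00000000e+00,  0.00000000e+00,
         1.00000000e+00]])}
top {'fx': 435.9743214942216, 'fy': 435.9743214942216, 'cx': 275.6165653255186, 'cy': 210.16702761305785, 'distortion': array([-0.07597922,  0.        ,  0.        ,  0.        ,  0.        ]), 'camera_from_world': array([[-0.01028629, -0.99963859, -0.0248373 ,  0.06198873],
       [ 0.98535053, -0.01436153,  0.16993552, -0.54347651],
       [-0.1702308 , -0.02272544,  0.98514214, -1.24851947],
       [ 0.        ,  0.        ,  0.        ,  1.        ]])}
{'t': 0.1, 'q': array([ 1.07949805e+00,  5.28351349e-01,  1.43379029e+00,  2.37697954e-05,
        1.18141051e+00, -1.78491483e-01]), 'qd': array([-1.65562503e-03, -3.02223537e-03, -3.78462307e-03, -5.12991003e-06,
       -9.27216320e-04, -1.84473627e-03]), 'tau': array([-1.27613712e-03, -4.43309748e+01, -1.78585947e+01, -2.56593521e-04,
        3.93071488e-03,  1.02478427e-05]), 'tcp_pos': array([0.1919794 , 0.59409927, 0.23043978]), 'tool_rot': array([ 0.69912667, -0.11038171,  0.10991163, -0.69782319]), 'force': array([ 0.58488795, -0.16446597, -0.10868979]), 'ft_torque': array([0.05240494, 0.03877862, 0.00089417]), 'finger_gap': 1.00179603724379} 0.0187
```

View pics/side0.png

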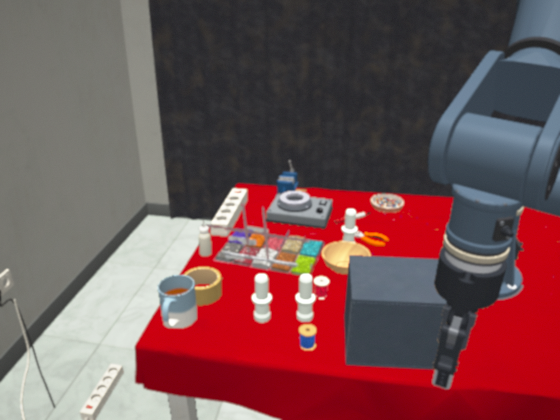

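View pics/top0.png

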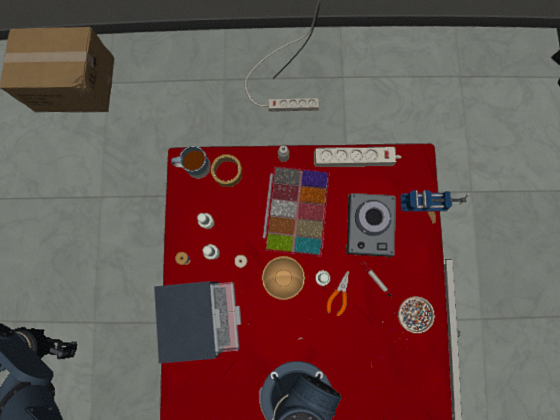

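```bash
cat > h.py <<'E'
import numpy as np, cv2
from station import *
def model(n):
    m=camera_model(n); K=np.array([[m['fx'],0,m['cx']],[0,m['fy'],m['cy']],[0,0,1.]]); return K,m['distortion'],m['camera_from_world']
def proj(n,P):
    K,d,T=model(n); P=np.atleast_2d(P).astype(float)
    c=P@T[:3,:3].T+T[:3,3]; c=c*[1,-1,-1]
    return cv2.projectPoints(c.reshape(-1,1,3),np.zeros(3),np.zeros(3),K,d)[0].reshape(-1,2)
def ray(n,uv):
    K,d,T=model(n)
    x,y=cv2.undistortPoints(np.array([[uv]],float),K,d)[0,0]
    R=T[:3,:3]; o=-R.T@T[:3,3]; return o,R.T@np.array([x,-y,-1.])
def onz(n,uv,z):
    o,v=ray(n,uv); return o+v*(z-o[2])/v[2]
def tri(a,b):
    o1,v1=ray('top',a);o2,v2=ray('side',b)
    s=np.linalg.lstsq(np.c_[v1,-v2],o2-o1,rcond=None)[0]
    p,q=o1+v1*s[0],o2+v2*s[1]; return (p+q)/2,np.linalg.norm(p-q)
def crop(im,x0,y0,x1,y1,k,f):
    c=cv2.resize(np.ascontiguousarray(im[y0:y1,x0:x1]),None,fx=k,fy=k,interpolation=cv2.INTER_CUBIC)
    if c.shape[2]==3: cv2.imwrite(f,c[:,:,::-1])
E
python3 - <<'E'
from h import *
t=cv2.imread('pics/top0.png')[:,:,::-1]; s=cv2.imread('pics/side0.png')[:,:,::-1]
crop(t,170,190,250,270,7,'pics/a.png'); crop(t,340,185,410,260,8,'pics/b.png')
crop(s,230,250,340,350,7,'pics/c.png'); crop(s,255,170,345,240,8,'pics/d.png')
for n,uv in [('d1',(205,220)),('d2',(211,252)),('d3',(322,278))]: print(n,onz('top',uv,.1))
print(proj('side',[[.527,.27,.0],[.527,.27,.1]]))
E
```

```text
d1 [0.50954239 0.25603086 0.1       ]
d2 [0.41804485 0.23751616 0.1       ]
d3 [ 0.3422052  -0.07276179  0.1       ]
[[256.15436409 318.90873432]
 [255.11097166 282.16513483]]
```

View pics/a.png

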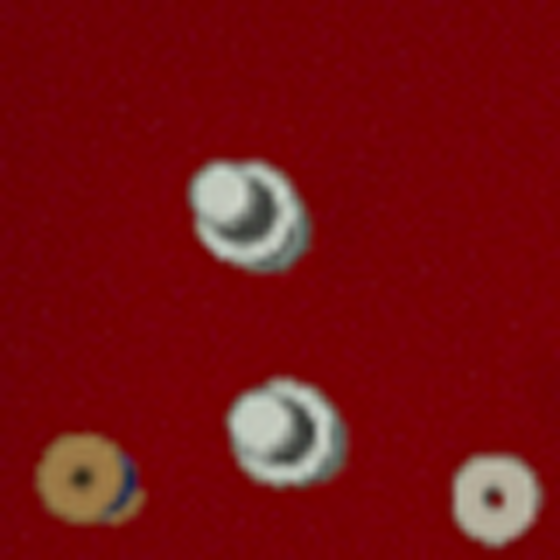

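View pics/b.png

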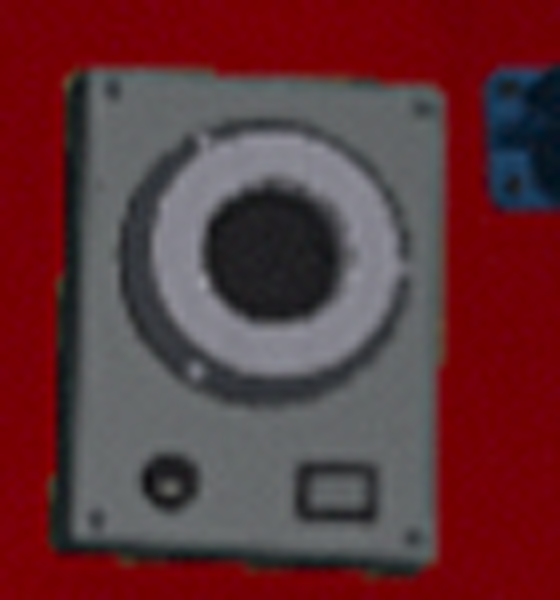

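View pics/c.png

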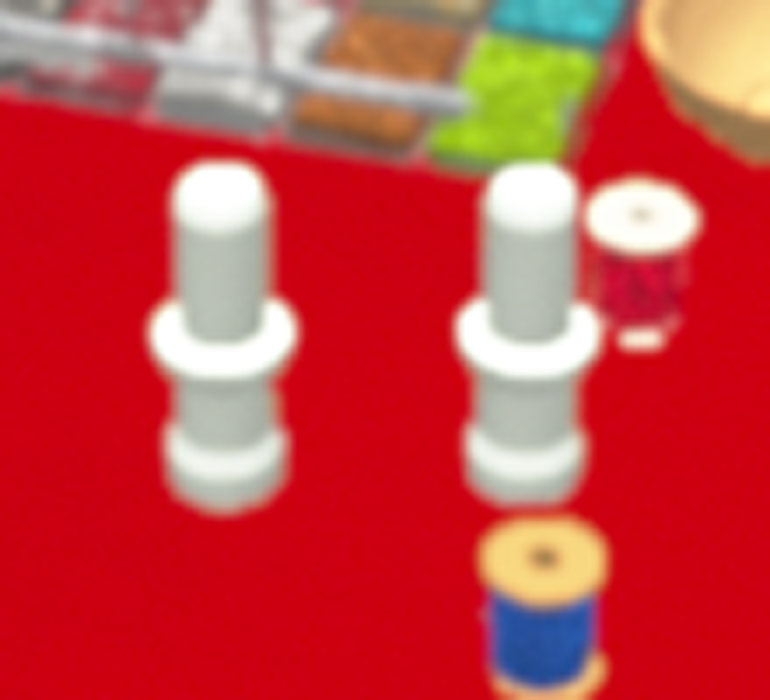

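View pics/d.png

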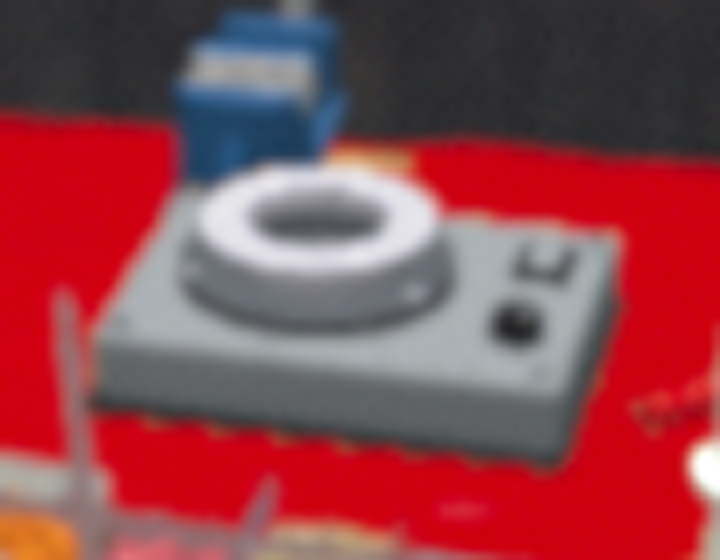

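```bash
python3 - <<'E'
from h import *
from scipy.spatial.transform import Rotation as R
from scipy.optimize import least_squares
s=sense(); print(np.round(R.from_quat(s['tool_rot']).as_matrix(),3))
# drift: dome apex/collar from pictures
T=lambda x,y:(170+(x+.5)/7-.5,190+(y+.5)/7-.5)
S=lambda x,y:(230+(x+.5)/7-.5,250+(y+.5)/7-.5)
# widths extremes in side: collar centre cols, foot cols
print('d1 collar side',S(223,338),'foot bottom',S(226,512),'dome top',S(221,160))
a=np.linspace(0,2*np.pi,73)
def circ(x,y,z,r): return np.c_[x+r*np.cos(a),y+r*np.sin(a),0*a+z]
def feats(p):
    o=[]
    u=proj('side',circ(*p,55,0)[:0].reshape(0,3)) if 0 else None
    c=proj('side',circ(*p,.058,.021)); o+= [c[:,0].min(),c[:,0].max(),c[:,1].max()]
    c=proj('side',circ(*p,0,.018)); o+=[c[:,0].min(),c[:,0].max(),c[:,1].max()]
    c=proj('top',circ(*p,.058,.021)); o+=[c[:,0].max(),c[:,1].max(),c[:,0].min(),c[:,1].min()]
    c=proj('top',circ(*p,.106,.014)); o+=[c[:,0].min()]
    return np.array(o)
m1=[S(148,0)[0],S(298,0)[0],S(0,370)[1],S(164,0)[0],S(288,0)[0],S(0,512)[1],T(305,0)[0],T(0,268)[1],T(193,0)[0],T(0,160)[1],T(189,0)[0]]
r=least_squares(lambda p:feats(p)-m1,[.5,.25]); print(r.x,np.round(r.fun,2))
# d2 check
m2=[S(455,0)[0],S(601,0)[0],S(0,375)[1],S(463,0)[0],S(585,0)[0],S(0,505)[1],T(340,0)[0],T(0,485)[1],T(229,0)[0],T(0,378)[1],T(228,0)[0]]
r=least_squares(lambda p:feats(p)-m2,[.42,.24]); print(r.x,np.round(r.fun,2))
# lid line: side upper edge from (0,25)-(465,100) crop c ; top (266,205)
print('lid',tri((266,205),S(200,60)))
E
python3 - <<'E'
from h import *
t=cv2.imread('pics/top0.png')[:,:,::-1]; s=cv2.imread('pics/side0.png')[:,:,::-1]
crop(t,255,160,335,260,6,'pics/e.png'); crop(s,200,150,340,290,5,'pics/f.png')
crop(t,395,180,475,230,9,'pics/g.png')
E
```

```text
[[ 0.951 -0.001  0.308]
 [-0.308 -0.002  0.951]
 [-0.    -1.    -0.002]]
d1 collar side (261.42857142857144, 297.85714285714283) foot bottom (261.85714285714283, 322.7142857142857) dome top (261.14285714285717, 272.42857142857144)
[0.51546002 0.2635606 ] [ 1.01 -1.07  0.44  0.77 -0.81  0.27 -0.96 -0.65  0.93  0.71  0.58]
[0.42255399 0.24643968] [ 0.67 -0.84 -0.3   0.4  -0.89  1.25 -0.55 -0.07  1.02  0.82  0.42]
lid (array([0.5623307 , 0.08418735, 0.03864471]), np.float64(0.0009481422859248513))
```

View pics/e.png

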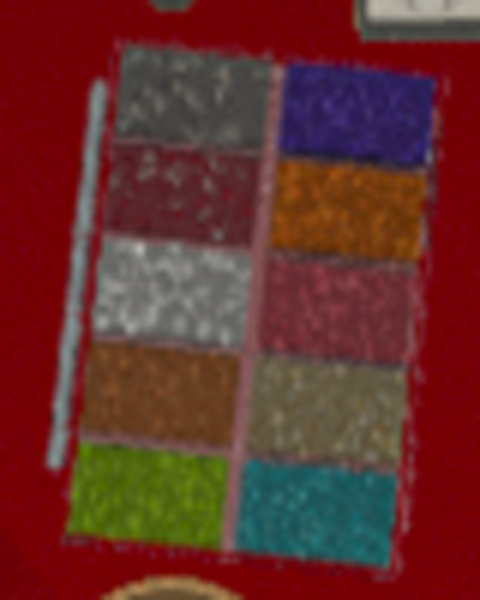

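View pics/f.png

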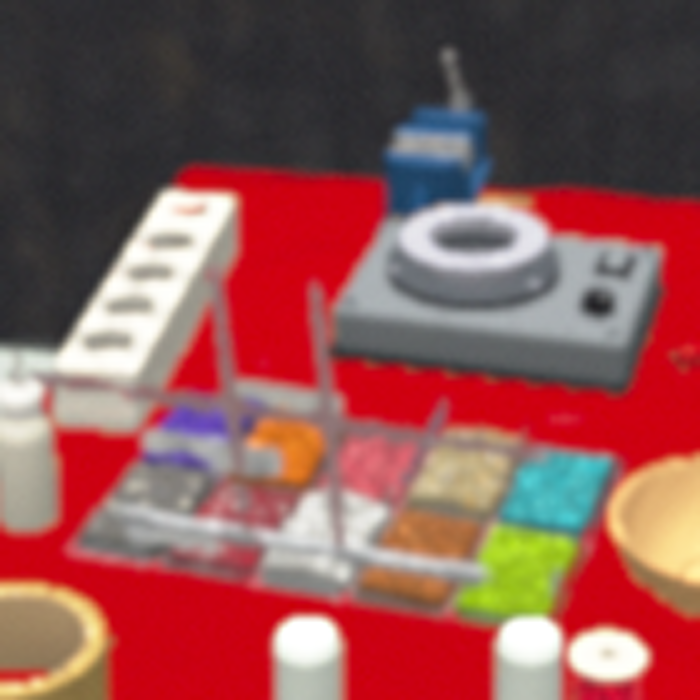

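View pics/g.png

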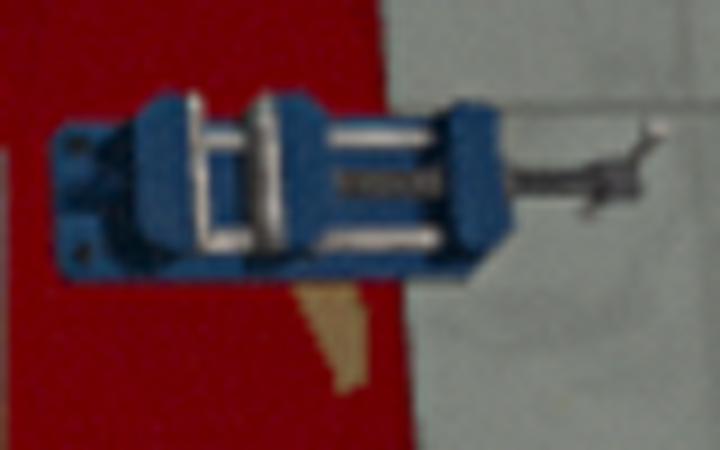

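```bash
cat > ring.py <<'E'
from h import *
from scipy.optimize import least_squares
from scipy.spatial.transform import Rotation as R
a=np.linspace(0,2*np.pi,180,endpoint=False)
def ringpts(p,r,dz=.005):
    M=R.from_rotvec([p[3],p[4],0]).as_matrix()
    L=np.c_[r*np.cos(a),r*np.sin(a),0*a+dz]
    return p[:3]+L@M.T
def render(n,p,win,k=6):
    x0,y0,x1,y1=win
    m=np.zeros(((y1-y0)*k,(x1-x0)*k),np.uint8)
    f=lambda q:np.round(((q-[x0,y0]+.5)*k-.5)*16).astype(np.int32)
    cv2.fillPoly(m,[f(proj(n,ringpts(p,.046)))],255,shift=4)
    cv2.fillPoly(m,[f(proj(n,ringpts(p,.028)))],0,shift=4)
    m=cv2.GaussianBlur(m.astype(np.float32)/255,(0,0),k*.55)
    return cv2.resize(m,(x1-x0,y1-y0),interpolation=cv2.INTER_AREA)
def fit(top,side,p0):
    W={'top':(353,196,397,238),'side':(274,185,316,210)}
    G={'top':top,'side':side}
    D={n:cv2.cvtColor(np.ascontiguousarray(G[n]),cv2.COLOR_RGB2GRAY)[W[n][1]:W[n][3],W[n][0]:W[n][2]].astype(float) for n in G}
    def res(p):
        o=[]
        for n in D:
            m=render(n,p[:5],W[n]).ravel(); d=D[n].ravel()
            w=np.ones_like(m)
            A=np.c_[m,np.ones_like(m)]; c=np.linalg.lstsq(A,d,rcond=None)[0]
            o.append((A@c-d)/40)
        return np.concatenate(o)
    s=np.array([.002,.002,.002,.01,.01])
    from scipy.optimize import minimize
    f=lambda q:(np.abs(res(np.array(p0)+q*s))).sum()
    best=min((minimize(f,q0,method='Nelder-Mead',options=dict(maxiter=600,initial_simplex=np.vstack([q0]+[np.array(q0)+3*e for e in np.eye(5)]))) for q0 in (np.zeros(5),np.array([1,-1,1,2,-2.]))),key=lambda r:r.fun)
    return np.array(p0)+best.x*s,best.fun
E
python3 - <<'E'
from ring import *
B=lambda x,y:(340+(x+.5)/8-.5,185+(y+.5)/8-.5); Dd=lambda x,y:(255+(x+.5)/8-.5,170+(y+.5)/8-.5)
c,e=tri(B(275,253),Dd(319,218)); print('rim',c,e)
print('corners40',[np.round(onz('top',B(*q),.040),4) for q in [(95,68),(442,90),(430,572),(72,540)]])
t=cv2.imread('pics/top0.png')[:,:,::-1]; s=cv2.imread('pics/side0.png')[:,:,::-1]
p,f=fit(t,s,[c[0],c[1],.061,0,0]); print(np.round(p,4),f)
for n in('top','side'): print(n)
print('lid ends',onz('top',(263.7,237.5),.218),onz('top',(271.3,174),.218))
# vise top: jaw in side f crop (435,130)/5 -> ; top g (190,165)/9
print('vise',tri((395+165/9,180+115/9),(200+437/5,150+132/5)))
print('vise back',tri((395+300/9,180+170/9),(200+450/5,150+112/5)))
print('glue',onz('top',(284,153),.1))
E
```

```text
rim [ 0.51878783 -0.23176988  0.06633567] 0.00026751725776924854
corners40 [array([ 0.5943, -0.1729,  0.04  ]), array([ 0.584 , -0.3031,  0.04  ]), array([ 0.4037, -0.2887,  0.04  ]), array([ 0.4175, -0.1576,  0.04  ])]
[ 0.5192 -0.2318  0.0612 -0.0061  0.0364] 1660.0145567023137
top
side
lid ends [0.44442906 0.08241827 0.218     ] [0.61081267 0.06159801 0.218     ]
vise (array([ 0.57126454, -0.34657245,  0.08471227]), np.float64(0.023371509273472296))
vise back (array([ 0.56173904, -0.39075317,  0.07970631]), np.float64(0.0073058866091076854))
glue [0.70401053 0.02781032 0.1       ]
```

Call:
play_rows([
  [0,-0.01,0,0,-0.1,0],
  [0,-0.02,0,0,-0.2,0],
  [0,-0.02,0,0,-0.313,0],
  [0,-0.02,0,0,-0.313,0],
], gripper=0.0854)

```text
t: 0.5
tcp_pos: [0.1922, 0.5945, 0.2512]
tool_rot: [0.707, -0.0, -0.0, -0.707]
force: [-0.0, -0.5, -0.6]
finger_gap: 1.001
```

Call:
play_rows([
  [0.02,0,-0.02,0,0,0],
  [0.05,0,-0.051,0,0,0],
  [0.08,0,-0.082,0,0,0],
  [0.11,0,-0.113,0,0,0],
  [0.14,0,-0.144,0,0,0],
  [0.17,0,-0.175,0,0,0],
  [0.2,0,-0.206,0,0,0],
  [0.235,0,-0.241,0,0,0],
  [0.27,0,-0.277,0,0,0],
  [0.3,0,-0.307,0,0,0],
  [0.323,0,-0.331,0,0,0],
  [0.323,0,-0.331,0,0,0],
])

```text
t: 1.7
tcp_pos: [0.5186, 0.2604, 0.2508]
tool_rot: [0.707, -0.002, 0.003, -0.707]
force: [0.0, 0.4, 0.7]
finger_gap: 0.995
```

Run:
```python
from h import *
t=snapshot('top'); s=snapshot('side'); print(sense()['tcp_pos'])
crop(t,150,170,270,290,5,'pics/h.png'); crop(s,200,180,340,340,4,'pics/i.png')
```

```text
[0.51521499 0.26301365 0.25059614]
```

View pics/i.png

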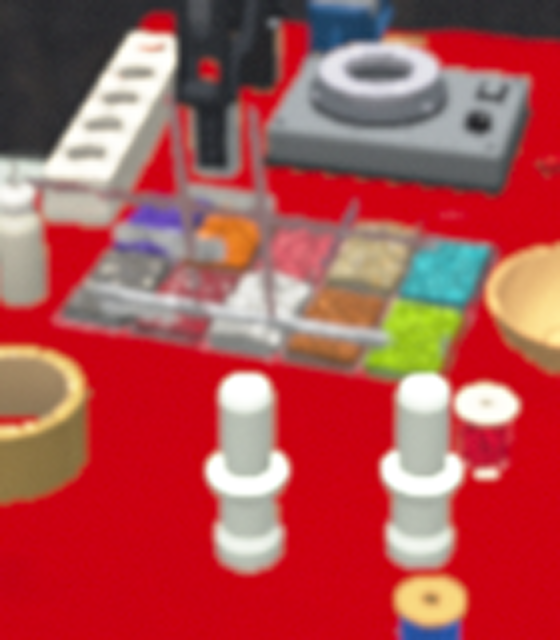

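Run:
```python
from h import *
for P in ([.5152,.263,.2506],[.5152,.305,.263],[.5152,.221,.263],[.5155,.2636,.114],[.5155,.2636,0]):
  print(P,(proj('side',P)[0]-[200,180]+.5)*4,(proj('top',P)[0]-[150,170]+.5)*5)
```

```text
[0.5152, 0.263, 0.2506] [242.04771392 155.68999919] [209.00110558 197.41180696]
[0.5152, 0.305, 0.263] [222.64923499 173.56434516] [120.50610434 194.34666397]
[0.5152, 0.221, 0.263] [259.17825851  96.31467667] [287.25166692 191.88449941]
[0.5155, 0.2636, 0.114] [245.75460035 384.34995327] [259.84471398 238.59878511]
[0.5155, 0.2636, 0] [249.26154657 552.76711459] [295.33179773 267.06279716]
```

View pics/h.png

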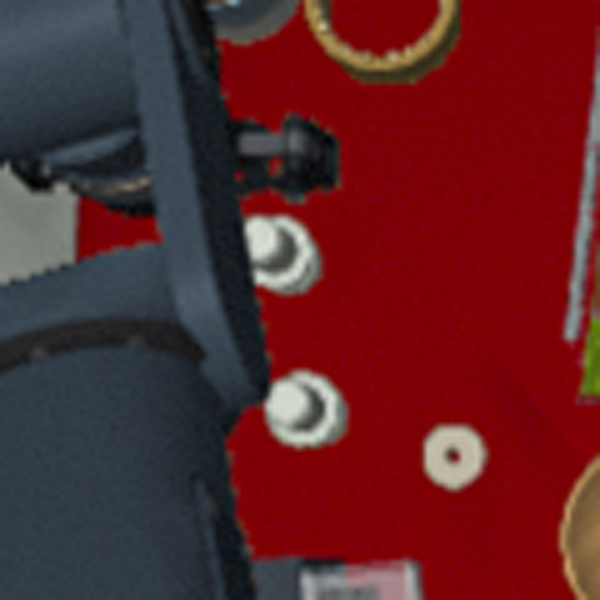

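Call:
play_rows([
  [0,0.02,0,0,0,0],
  [0,0.045,0,0,0,0],
  [0,0.07,0,0,0,0],
  [0,0.095,0,0,0,0],
  [0,0.115,0,0,0,0],
  [0,0.135,0,0,0,0],
  [0,0.155,0,0,0,0],
  [0,0.172,0,0,0,0],
  [0,0.182,0,0,0,0],
  [0,0.1875,0,0,0,0],
  [0,0.1875,0,0,0,0],
  [0,0.1875,0,0,0,0],
])

```text
t: 3.0
tcp_pos: [0.5156, 0.2642, 0.0644]
tool_rot: [-0.707, -0.001, -0.0, 0.707]
force: [-0.4, 0.5, 0.2]
finger_gap: 1.001
```

Call:
play_rows([
  [0,0,0,0,0,0],
  [0,0,0,0,0,0],
  [0,0,0,0,0,0],
  [0,0,0,0,0,0],
  [0,0,0,0,0,0],
  [0,0,0,0,0,0],
  [0,0,0,0,0,0],
  [0,0,0,0,0,0],
], gripper=0.015, force=70)

```text
t: 3.8
tcp_pos: [0.5158, 0.2639, 0.0643]
tool_rot: [-0.707, -0.0, -0.0, 0.707]
force: [-1.0, 1.2, 5.0]
finger_gap: 0.306
```

Run:
```python
from h import *
s=snapshot('side'); print(sense())
crop(s,200,180,340,340,4,'pics/j.png')
```

```text
{'t': 3.85, 'q': array([ 2.80133568e-01,  7.02562655e-01,  1.67573041e+00,  9.03729014e-05,
        7.62085701e-01, -1.29088000e+00]), 'qd': array([ 0.00053088,  0.00049432, -0.0022397 , -0.0012848 , -0.00110559,
        0.0008675 ]), 'tau': array([-3.42998179e-01, -4.13912559e+01, -9.62854207e+00, -1.10472555e-01,
       -7.05046160e-02, -8.42850044e-03]), 'tcp_pos': array([0.51579152, 0.2639144 , 0.06435049]), 'tool_rot': array([-7.06966819e-01, -4.60062816e-04, -3.52652766e-04,  7.07246479e-01]), 'force': array([0.44528201, 0.8070861 , 5.69949007]), 'ft_torque': array([ 0.06093262,  0.05929184, -0.00668584]), 'finger_gap': 0.30394407512119537}
```

View pics/j.png

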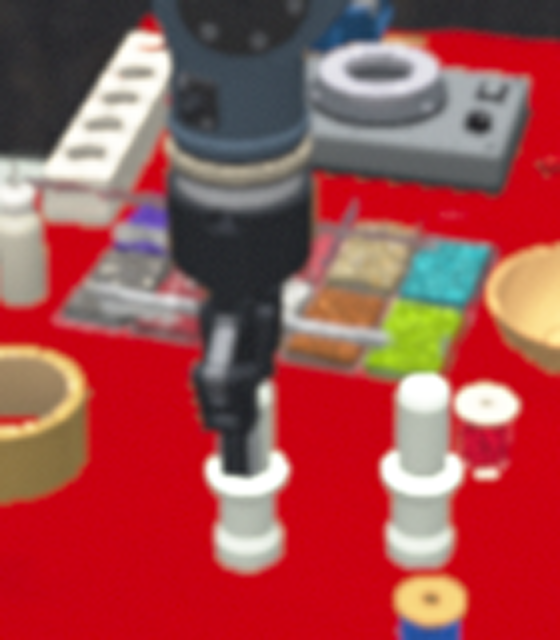

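Call:
play_rows([
  [0,-0.01,0,0,0,0],
  [0,-0.03,0,0,0,0],
  [0,-0.055,0,0,0,0],
  [0,-0.085,0,0,0,0],
  [0,-0.115,0,0,0,0],
  [0,-0.145,0,0,0,0],
  [0,-0.175,0,0,0,0],
  [0,-0.205,0,0,0,0],
  [0,-0.235,0,0,0,0],
  [0,-0.255,0,0,0,0],
  [0,-0.265,0,0,0,0],
  [0,-0.265,0,0,0,0],
])

```text
t: 5.05
tcp_pos: [0.5155, 0.2637, 0.3297]
tool_rot: [-0.707, -0.001, -0.001, 0.707]
force: [1.3, 0.4, -3.0]
finger_gap: 0.305
```

Run:
```python
from h import *
s=snapshot('side'); S=sense();print(S['tcp_pos'],S['force'],S['ft_torque'],S['finger_gap'])
P=S['tcp_pos']-[0,0,.0643];print((proj('side',P)[0]-[200,100]+.5)*4)
crop(s,200,100,340,240,4,'pics/k.png')
```

```text
[0.51481199 0.26353195 0.32830739] [ 0.63082948 -0.33081076 -2.54478788] [-0.0034581  -0.00318417 -0.05847364] 0.3010841262463437
[242.12539215 452.17202054]
```

View pics/k.png

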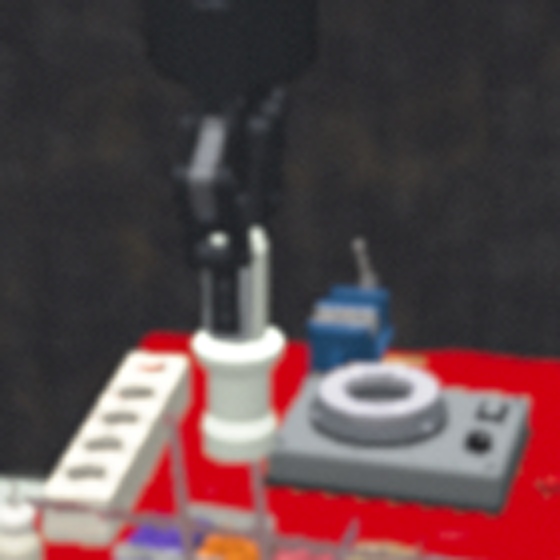

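Call:
play_rows([
  [-0.001,0,-0.015,0,0,0],
  [-0.003,0,-0.05,0,0,0],
  [-0.006,0,-0.09,0,0,0],
  [-0.009,0,-0.135,0,0,0],
  [-0.012,0,-0.18,0,0,0],
  [-0.015,0,-0.225,0,0,0],
  [-0.018,0,-0.27,0,0,0],
  [-0.021,0,-0.315,0,0,0],
  [-0.024,0,-0.36,0,0,0],
  [-0.027,0,-0.405,0,0,0],
  [-0.03,0,-0.45,0,0,0],
  [-0.033,0,-0.475,0,0,0],
])

```text
t: 6.3
tcp_pos: [0.4806, -0.2151, 0.3271]
tool_rot: [0.707, -0.002, 0.0, -0.707]
force: [-0.7, 0.6, -2.5]
finger_gap: 0.303
```

Call:
play_rows([
  [0,0,-0.015,0,0,0],
  [0,0,-0.0205,0,0,0],
  [0,0.02,-0.0205,0,0,0],
  [0,0.045,-0.0205,0,0,0],
  [0,0.07,-0.0205,0,0,0],
  [0,0.095,-0.0205,0,0,0],
  [0,0.115,-0.0205,0,0,0],
  [0,0.125,-0.0205,0,0,0],
  [0,0.125,-0.0205,0,0,0],
  [0,0.125,-0.0205,0,0,0],
])

```text
t: 7.3
tcp_pos: [0.483, -0.2315, 0.2044]
tool_rot: [0.707, 0.001, -0.0, -0.707]
force: [-0.1, -0.5, -2.2]
finger_gap: 0.306
```

Run:
```python
from h import *
s=snapshot('side'); S=sense();print(S['tcp_pos'],S['tool_rot'],S['force'],S['ft_torque'],S['finger_gap'])
P=S['tcp_pos']-[0,0,.0643];print((proj('side',P)[0]-[240,110]+.5)*5)
crop(s,240,110,360,230,5,'pics/l.png')
```

```text
[ 0.48321739 -0.23189361  0.20481786] [ 7.07528466e-01  8.83858219e-04  3.09243841e-04 -7.06684224e-01] [ 0.11135939  0.13146199 -1.49180561] [ 0.04227204 -0.06696223 -0.02997843] 0.30748320637728893
[335.45147238 328.7035793 ]
```

View pics/l.png

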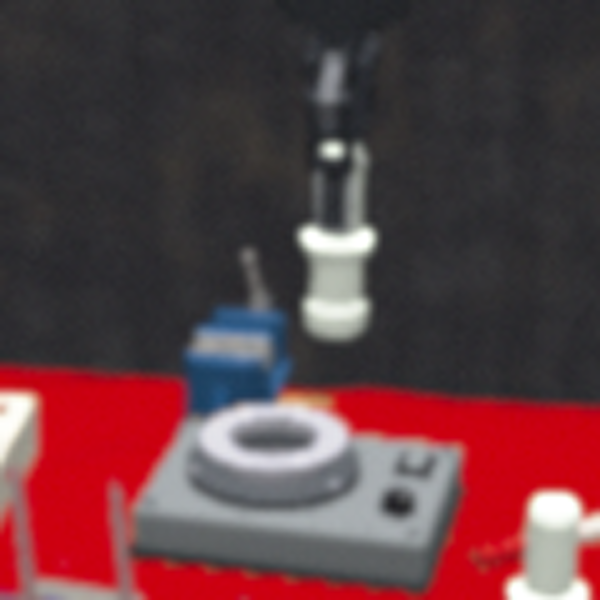

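Call:
play_rows([
  [-0.001,0.015,0,0,0,0],
  [-0.001,0.035,0,0,0,0],
  [-0.001,0.052,0,0,0,0],
  [-0.001,0.062,0,0,0,0],
  [-0.001,0.064,0,0,0,0],
  [-0.001,0.065,0,0,0,0],
  [-0.001,0.066,0,0,0,0],
  [-0.001,0.067,0,0,0,0],
  [-0.001,0.068,0,0,0,0],
  [-0.001,0.069,0,0,0,0],
  [-0.001,0.07,0,0,0,0],
])

```text
t: 8.45
tcp_pos: [0.4815, -0.2318, 0.1339]
tool_rot: [0.707, 0.0, 0.0, -0.707]
force: [-0.8, -0.1, -2.8]
finger_gap: 0.305
```

Call:
play_rows([
  [0,0.001,0,0,0,0],
  [0,0.002,0,0,0,0],
  [0,0.003,0,0,0,0],
])

```text
t: 8.75
tcp_pos: [0.4814, -0.2318, 0.1307]
tool_rot: [-0.707, -0.0, 0.0, 0.707]
force: [-0.7, 0.3, -2.0]
finger_gap: 0.303
```

Call:
play_rows([
  [0,0.001,0,0,0,0],
  [0,0.002,0,0,0,0],
])

```text
t: 8.95
tcp_pos: [0.4815, -0.2318, 0.129]
tool_rot: [0.707, 0.0, -0.0, -0.707]
force: [-0.8, 0.2, 1.9]
finger_gap: 0.304
```

Call:
play_rows([
  [0,0.001,0,0,0,0],
  [0,0.002,0,0,0,0],
])

```text
t: 9.15
tcp_pos: [0.4814, -0.2318, 0.1271]
tool_rot: [0.707, 0.0, -0.0, -0.707]
force: [-0.8, -0.1, 2.1]
finger_gap: 0.303
```

Call:
play_rows([
  [0,0.001,0,0,0,0],
  [0,0.0015,0,0,0,0],
  [0,0.0015,0,0,0,0],
  [0,0,0,0,0,0],
  [0,-0.003,0,0,0,0],
  [0,-0.008,0,0,0,0],
  [0.025,-0.012,0,0,0,0],
  [0.05,-0.012,0,0,0,0],
  [0.072,-0.012,0,0,0,0],
  [0.074,-0.012,0,0,0,0],
  [0.074,-0.01,0,0,0,0],
  [0.074,-0.008,0,0,0,0],
])

```text
t: 10.35
tcp_pos: [0.5541, -0.2313, 0.1344]
tool_rot: [-0.707, 0.001, 0.001, 0.707]
force: [-1.5, -0.1, -2.7]
finger_gap: 0.303
```

Run:
```python
from h import *
s=snapshot('side'); t=snapshot('top'); S=sense();print(S['tcp_pos'],S['tool_rot'],S['force'],S['ft_torque'],S['finger_gap'])
P=S['tcp_pos']-[0,0,.0643];print((proj('side',P)[0]-[255,130]+.5)*8)
crop(s,255,130,345,205,8,'pics/m.png'); crop(t,340,185,410,260,8,'pics/m2.png')
```

```text
[ 0.55391635 -0.23132466  0.13420408] [-7.06645419e-01  9.08561865e-04  6.81005023e-04  7.07566931e-01] [-0.02814234  0.49730547 -2.74830722] [ 0.00283946  0.0020243  -0.00675593] 0.3060717724749936
[228.56224202 523.37970039]
```

View pics/m.png

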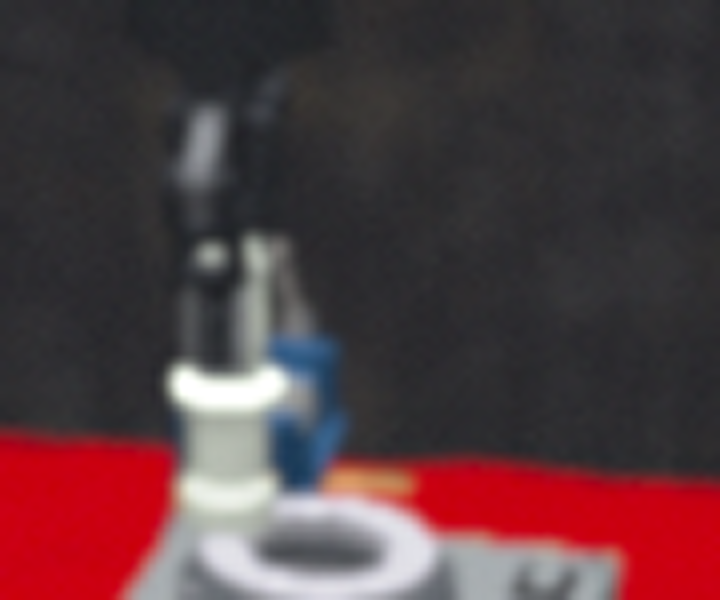

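View pics/m2.png

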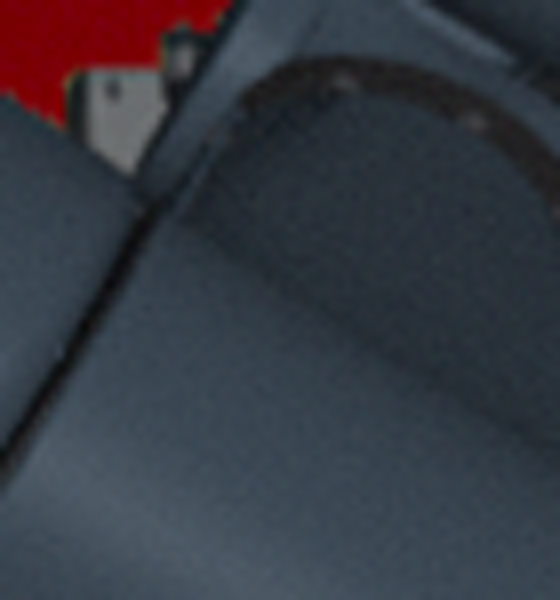

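Call:
play_rows([
  [0,0.002,0,0,0,0],
  [0,0.004,0,0,0,0],
  [0,0.005,0,0,0,0],
  [0,0.006,0,0,0,0],
])

```text
t: 10.85
tcp_pos: [0.5553, -0.2318, 0.1287]
tool_rot: [-0.707, -0.0, 0.0, 0.707]
force: [0.0, 0.4, -3.5]
finger_gap: 0.305
```

Call:
play_rows([
  [0,0.001,0,0,0,0],
  [0,0.0015,0,0,0,0],
])

```text
t: 11.05
tcp_pos: [0.5555, -0.2318, 0.1275]
tool_rot: [0.707, 0.0, -0.0, -0.707]
force: [0.0, 1.4, -0.1]
finger_gap: 0.306
```

Call:
play_rows([
  [0,0.001,0,0,0,0],
  [0,0.0015,0,0,0,0],
])

```text
t: 11.25
tcp_pos: [0.5556, -0.2318, 0.1261]
tool_rot: [0.707, 0.0, 0.0, -0.707]
force: [-0.1, -0.7, 1.2]
finger_gap: 0.306
```

Call:
play_rows([
  [0,0.001,0,0,0,0],
  [0,0.002,0,0,0,0],
  [0,0.003,0,0,0,0],
  [0,0.003,0,0,0,0],
  [0,0,0,0,0,0],
  [0,-0.004,0,0,0,0],
  [0,-0.01,0,0,0,0],
  [-0.025,-0.01,0,0,0,0],
  [-0.05,-0.01,0,0,0,0],
  [-0.072,-0.01,0,0,0,0],
  [-0.074,-0.008,0,0,0,0],
  [-0.074,-0.006,0,0,0,0],
])

```text
t: 12.45
tcp_pos: [0.4817, -0.2322, 0.1322]
tool_rot: [0.707, 0.0, 0.001, -0.707]
force: [0.3, -0.1, -2.1]
finger_gap: 0.303
```

Call:
play_rows([
  [0,0.001,0,0,0,0],
  [0,0.002,0,0,0,0],
])

```text
t: 12.65
tcp_pos: [0.4827, -0.2322, 0.1299]
tool_rot: [0.707, 0.001, 0.0, -0.707]
force: [-0.2, 0.1, -2.1]
finger_gap: 0.306
```

Call:
play_rows([
  [0,0.001,0,0,0,0],
  [0,0.0015,0,0,0,0],
])

```text
t: 12.85
tcp_pos: [0.4819, -0.2317, 0.1281]
tool_rot: [0.707, 0.0, -0.0, -0.707]
force: [0.2, 0.0, -2.4]
finger_gap: 0.303
```

Call:
play_rows([
  [0,0.001,0,0,0,0],
  [0,0.0015,0,0,0,0],
])

```text
t: 13.05
tcp_pos: [0.4815, -0.2317, 0.1267]
tool_rot: [-0.707, -0.0, 0.0, 0.707]
force: [-0.1, 0.4, -2.6]
finger_gap: 0.305
```

Call:
play_rows([
  [0,0.001,0,0,0,0],
  [0,0.0015,0,0,0,0],
])

```text
t: 13.25
tcp_pos: [0.4814, -0.2318, 0.1252]
tool_rot: [-0.707, -0.0, 0.0, 0.707]
force: [-0.1, 0.1, -2.3]
finger_gap: 0.303
```

Call:
play_rows([
  [0,0.001,0,0,0,0],
  [0,0.0015,0,0,0,0],
])

```text
t: 13.45
tcp_pos: [0.4816, -0.2319, 0.124]
tool_rot: [0.707, 0.0, 0.0, -0.707]
force: [-0.3, 0.0, 0.0]
finger_gap: 0.306
```

Call:
play_rows([
  [0,0.001,0,0,0,0],
  [0,0.002,0,0,0,0],
  [0,0.003,0,0,0,0],
  [0,0.0037,0,0,0,0],
  [0,0.0037,0,0,0,0],
  [0,-0.003,0,0,0,0],
  [0,-0.009,0,0,0,0],
  [0.025,-0.009,0,0,0,0],
  [0.05,-0.009,0,0,0,0],
  [0.072,-0.006,0,0,0,0],
  [0.074,-0.003,0,0,0,0],
  [0.074,-0.001,0,0,0,0],
])

```text
t: 14.65
tcp_pos: [0.5553, -0.2314, 0.1245]
tool_rot: [-0.707, -0.0, 0.001, 0.707]
force: [-0.4, 0.2, -3.0]
finger_gap: 0.308
```

Call:
play_rows([
  [0,0.001,0,0,0,0],
  [0,0.0015,0,0,0,0],
])

```text
t: 14.85
tcp_pos: [0.5542, -0.2315, 0.123]
tool_rot: [-0.707, 0.001, 0.0, 0.707]
force: [-0.1, -0.0, -3.0]
finger_gap: 0.305
```

Call:
play_rows([
  [0,0.001,0,0,0,0],
  [0,0.0015,0,0,0,0],
])

```text
t: 15.05
tcp_pos: [0.555, -0.2319, 0.1219]
tool_rot: [-0.707, 0.0, -0.0, 0.707]
force: [-0.4, 0.1, -2.5]
finger_gap: 0.304
```

Call:
play_rows([
  [0,0.001,0,0,0,0],
  [0,0.0015,0,0,0,0],
])

```text
t: 15.25
tcp_pos: [0.5553, -0.2319, 0.1207]
tool_rot: [0.707, 0.0, -0.0, -0.707]
force: [0.1, -0.1, 0.8]
finger_gap: 0.301
```

Call:
play_rows([
  [0,0.001,0,0,0,0],
  [0,0.0015,0,0,0,0],
])

```text
t: 15.45
tcp_pos: [0.5555, -0.2319, 0.1191]
tool_rot: [0.707, 0.0, -0.0, -0.707]
force: [-0.6, 0.2, 1.5]
finger_gap: 0.3
```

Call:
play_rows([
  [0,0.001,0,0,0,0],
  [0,0.001,0,0,0,0],
])

```text
t: 15.65
tcp_pos: [0.5555, -0.2319, 0.1178]
tool_rot: [0.707, 0.0, -0.0, -0.707]
force: [-0.8, -0.6, 0.9]
finger_gap: 0.302
```

Call:
play_rows([
  [0,0,0,0,0,0],
  [0,-0.004,0,0,0,0],
  [0,-0.009,0,0,0,0],
  [-0.025,-0.009,0,0,0,0],
  [-0.05,-0.009,0,0,0,0],
  [-0.072,-0.006,0,0,0,0],
  [-0.074,-0.004,0,0,0,0],
  [-0.074,-0.003,0,0,0,0],
  [-0.074,-0.002,0,0,0,0],
  [-0.074,-0.001,0,0,0,0],
])

```text
t: 16.65
tcp_pos: [0.4828, -0.2323, 0.119]
tool_rot: [0.708, 0.001, 0.0, -0.707]
force: [-0.1, -0.8, 0.1]
finger_gap: 0.306
```

Call:
play_rows([
  [0,0.001,0,0,0,0],
  [0,0.001,0,0,0,0],
])

```text
t: 16.85
tcp_pos: [0.4827, -0.2323, 0.1181]
tool_rot: [0.708, 0.001, 0.001, -0.707]
force: [1.8, -0.5, -0.7]
finger_gap: 0.307
```

Call:
play_rows([
  [0,0.001,0,0,0,0],
  [0,0.001,0,0,0,0],
])

```text
t: 17.05
tcp_pos: [0.4825, -0.2323, 0.1172]
tool_rot: [0.708, 0.001, 0.001, -0.707]
force: [1.5, -0.6, 0.7]
finger_gap: 0.307
```

Call:
play_rows([
  [0,0.001,0,0,0,0],
  [0,0.001,0,0,0,0],
])

```text
t: 17.25
tcp_pos: [0.4825, -0.2323, 0.1169]
tool_rot: [0.708, 0.001, 0.001, -0.707]
force: [1.7, -0.2, 5.3]
finger_gap: 0.301
```

Call:
play_rows([
  [0,0.001,0,0,0,0],
  [0,0.002,0,0,0,0],
  [0,0.002,0,0,0,0],
])

```text
t: 17.55
tcp_pos: [0.4826, -0.2324, 0.1167]
tool_rot: [0.708, 0.001, 0.001, -0.706]
force: [-1.1, 1.2, 17.2]
finger_gap: 0.306
```

Run:
```python
from h import *
s=snapshot('side'); S=sense();print(S['tcp_pos'],S['tool_rot'],S['force'],S['ft_torque'],S['finger_gap'])
P=S['tcp_pos']-[0,0,.0643];print((proj('side',P)[0]-[255,145]+.5)*8)
crop(s,255,145,345,215,8,'pics/n.png')
```

```text
[ 0.48262509 -0.23234994  0.11666209] [ 0.70783767  0.00121518  0.00108025 -0.70637327] [-0.50474509  1.01277323 18.22384632] [0.47165447 0.136667   0.02445857] 0.30409399158356787
[412.15441929 458.14565355]
```

View pics/n.png

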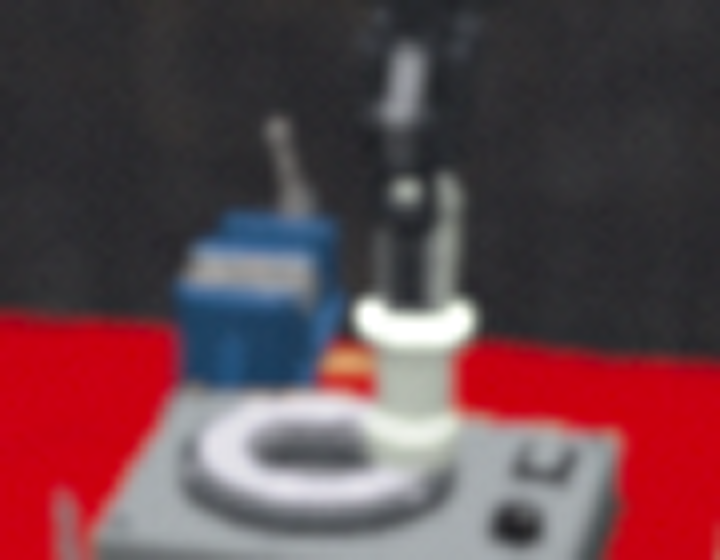

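Call:
play_rows([
  [0,-0.004,0,0,0,0],
  [0,-0.01,0,0,0,0],
  [0.025,-0.01,0,0,0,0],
  [0.05,-0.01,0,0,0,0],
  [0.07,-0.008,0,0,0,0],
  [0.073,-0.006,0,0,0,0],
  [0.073,-0.005,0,0,0,0],
  [0.073,-0.004,0,0,0,0],
  [0.073,-0.003,0,0,0,0],
  [0.073,-0.002,0,0,0,0],
  [0.073,-0.001,0,0,0,0],
])

```text
t: 18.7
tcp_pos: [0.5534, -0.2311, 0.1168]
tool_rot: [-0.707, 0.001, 0.0, 0.708]
force: [-3.2, 4.0, 16.6]
finger_gap: 0.306
```

Call:
play_rows([
  [0,0.001,0,0,0,0],
  [0,0.002,0,0,0,0],
  [0,0.002,0,0,0,0],
])

```text
t: 19.0
tcp_pos: [0.5536, -0.2311, 0.1166]
tool_rot: [-0.707, 0.0, 0.0, 0.707]
force: [-5.1, 3.8, 21.1]
finger_gap: 0.312
```

Run:
```python
from h import *
S=sense();print(S['tcp_pos'],S['tool_rot'],S['force'],S['ft_torque'],S['finger_gap'])
```

```text
[ 0.55358441 -0.23112233  0.11663073] [-7.06879634e-01  1.17907090e-04  1.03606476e-04  7.07333838e-01] [-5.05417867  3.79491267 21.1327193 ] [0.96379871 1.11718493 0.02914832] 0.31177305553560336
```

Call:
play_rows([
  [0,-0.004,0,0,0,0],
  [0,-0.01,0,0,0,0],
  [-0.015,-0.012,0.018,0,0,0],
  [-0.035,-0.012,0.036,0,0,0],
  [-0.035,-0.01,0.036,0,0,0],
  [-0.035,-0.008,0.036,0,0,0],
  [-0.035,-0.006,0.036,0,0,0],
  [-0.035,-0.005,0.036,0,0,0],
  [-0.035,-0.004,0.036,0,0,0],
  [-0.035,-0.003,0.036,0,0,0],
])

```text
t: 20.0
tcp_pos: [0.5203, -0.1965, 0.1169]
tool_rot: [0.707, 0.001, 0.001, -0.707]
force: [-2.1, 1.9, 10.6]
finger_gap: 0.304
```

Call:
play_rows([
  [0,0.001,0,0,0,0],
  [0,0.002,0,0,0,0],
  [0,0.003,0,0,0,0],
  [0,0.003,0,0,0,0],
])

```text
t: 20.4
tcp_pos: [0.5206, -0.1965, 0.1166]
tool_rot: [0.708, 0.001, 0.001, -0.706]
force: [-4.0, 2.5, 21.8]
finger_gap: 0.307
```

Seated at +y as well; now −y.

Call:
play_rows([
  [0,-0.004,0,0,0,0],
  [0,-0.012,0,0,0,0],
  [0,-0.012,-0.025,0,0,0],
  [0,-0.012,-0.05,0,0,0],
  [0,-0.011,-0.071,0,0,0],
  [0,-0.009,-0.071,0,0,0],
  [0,-0.007,-0.071,0,0,0],
  [0,-0.005,-0.071,0,0,0],
  [0,-0.004,-0.071,0,0,0],
  [0,-0.003,-0.071,0,0,0],
])

```text
t: 21.4
tcp_pos: [0.5191, -0.2659, 0.1169]
tool_rot: [-0.707, -0.0, 0.001, 0.707]
force: [-3.4, 1.6, 11.3]
finger_gap: 0.307
```

Call:
play_rows([
  [0,0.001,0,0,0,0],
  [0,0.002,0,0,0,0],
  [0,0.003,0,0,0,0],
  [0,0.003,0,0,0,0],
])

```text
t: 21.8
tcp_pos: [0.5193, -0.266, 0.1166]
tool_rot: [0.707, 0.001, -0.001, -0.707]
force: [-4.7, 2.4, 21.3]
finger_gap: 0.308
```

Call:
play_rows([
  [0,-0.01,0,0,0,0],
  [0,-0.03,0,0,0,0],
  [0,-0.055,0,0,0,0],
  [0,-0.085,0,0,0,0],
  [0,-0.115,0,0,0,0],
  [0,-0.145,0,0,0,0],
  [0,-0.175,0,0,0,0],
  [0,-0.2,0,0,0,0],
  [0,-0.216,0,0,0,0],
  [0,-0.22,0,0,0,0],
  [0,-0.22,0,0,0,0],
])

```text
t: 22.9
tcp_pos: [0.5195, -0.2662, 0.3328]
tool_rot: [0.707, 0.0, -0.0, -0.707]
force: [0.6, 0.1, -2.1]
finger_gap: 0.308
```

Run:
```python
from h import *
s=snapshot('side'); S=sense();print(S['tcp_pos'],S['tool_rot'],S['force'],S['ft_torque'],S['finger_gap'])
P=S['tcp_pos']-[0,0,.064];print((proj('side',P)[0]-[240,80]+.5)*4)
crop(s,240,80,380,220,4,'pics/o.png')
crop(s,265,180,325,225,13,'pics/o2.png')
```

```text
[ 0.51906315 -0.2660265   0.33185412] [-7.06702489e-01  2.08717083e-04  7.20054352e-04  7.07510445e-01] [ 0.15679891  0.30229807 -2.84429656] [-0.01816778  0.02376408 -0.01818757] 0.3029948903271306
[230.43360783 201.91204195]
```

View pics/o.png

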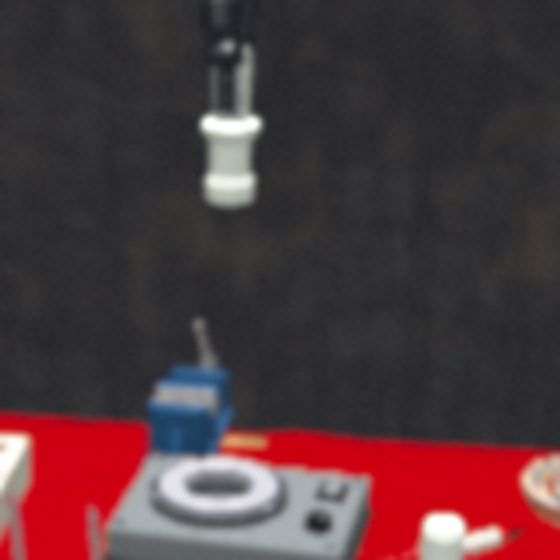

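View pics/o2.png

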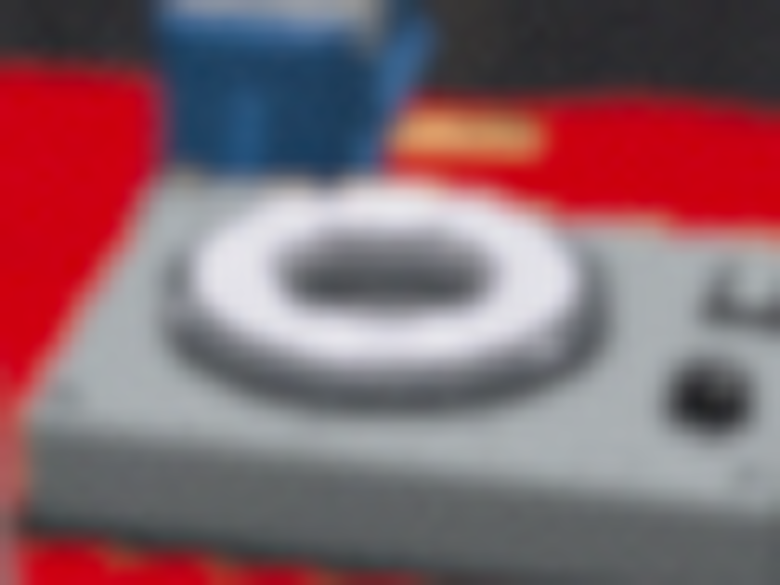

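Call:
play_rows([
  [0,0,0.015,0,0,0],
  [0,0,0.05,0,0,0],
  [0,0,0.095,0,0,0],
  [0,0,0.14,0,0,0],
  [-0.002,0,0.185,0,0,0],
  [-0.002,0,0.23,0,0,0],
  [-0.004,0,0.275,0,0,0],
  [-0.004,0,0.32,0,0,0],
  [-0.004,0,0.365,0,0,0],
  [-0.004,0,0.41,0,0,0],
  [-0.004,0,0.455,0,0,0],
  [-0.004,0,0.49,0,0,0],
])

```text
t: 24.15
tcp_pos: [0.5133, 0.2265, 0.3314]
tool_rot: [-0.707, 0.0, 0.002, 0.707]
force: [0.7, -0.0, -2.2]
finger_gap: 0.303
```

Call:
play_rows([
  [0,0,0.025,0,0,0],
  [0,0,0.04,0,0,0],
  [0,0.02,0.04,0,0,0],
  [0,0.05,0.04,0,0,0],
  [0,0.085,0.04,0,0,0],
  [0,0.12,0.04,0,0,0],
  [0,0.155,0.04,0,0,0],
  [0,0.19,0.04,0,0,0],
  [0,0.22,0.04,0,0,0],
  [0,0.245,0.04,0,0,0],
  [0,0.255,0.04,0,0,0],
  [0,0.258,0.04,0,0,0],
])

```text
t: 25.35
tcp_pos: [0.5143, 0.2628, 0.0734]
tool_rot: [0.707, -0.001, -0.001, -0.707]
force: [-0.6, 0.1, -1.5]
finger_gap: 0.306
```

Call:
play_rows([
  [0,0,0,0,0,0],
  [0,0,0,0,0,0],
])

```text
t: 25.55
tcp_pos: [0.5164, 0.2635, 0.0761]
tool_rot: [-0.707, -0.001, -0.001, 0.707]
force: [0.8, 0.2, -1.6]
finger_gap: 0.308
```

Call:
play_rows([
  [0,0.003,0,0,0,0],
  [0,0.006,0,0,0,0],
  [0,0.008,0,0,0,0],
  [0,0.009,0,0,0,0],
  [0,0.01,0,0,0,0],
  [0,0.011,0,0,0,0],
  [0,0.0115,0,0,0,0],
])

```text
t: 26.25
tcp_pos: [0.5155, 0.2633, 0.0644]
tool_rot: [-0.707, -0.0, -0.0, 0.707]
force: [-1.8, -1.0, 7.9]
finger_gap: 0.304
```

Call:
play_rows([
  [0,0.0005,0,0,0,0],
  [0,0.0005,0,0,0,0],
])

```text
t: 26.45
tcp_pos: [0.5155, 0.2633, 0.0643]
tool_rot: [-0.707, -0.0, -0.0, 0.707]
force: [-2.1, -1.2, 8.0]
finger_gap: 0.298
```

Call:
play_rows([
  [0,-0.001,0,0,0,0],
  [0,-0.0015,0,0,0,0],
  [0,-0.0015,0,0,0,0],
])

```text
t: 26.75
tcp_pos: [0.5155, 0.2633, 0.0644]
tool_rot: [-0.707, -0.0, -0.0, 0.707]
force: [-0.1, -0.3, 0.4]
finger_gap: 0.303
```

Call:
play_rows([
  [0,0,0,0,0,0],
  [0,0,0,0,0,0],
  [0,0,0,0,0,0],
  [0,0,0,0,0,0],
  [0,0,0,0,0,0],
  [0,0,0,0,0,0],
  [0,0,0,0,0,0],
  [0,0,0,0,0,0],
], gripper=0.0854)

```text
t: 27.55
tcp_pos: [0.5154, 0.2632, 0.0643]
tool_rot: [0.707, 0.0, -0.0, -0.707]
force: [-0.0, 0.2, 0.2]
finger_gap: 0.998
```

Call:
play_rows([
  [0,-0.005,0,0,0,0],
  [0,-0.015,0,0,0,0],
  [0,-0.035,0,0,0,0],
  [0,-0.06,0,0,0,0],
  [0,-0.09,0,0,0,0],
  [0,-0.12,0,0,0,0],
  [0,-0.15,0,0,0,0],
  [0,-0.18,0,0,0,0],
  [0,-0.2,0,0,0,0],
  [0,-0.21,0,0,0,0],
  [0,-0.21,0,0,0,0],
])

```text
t: 28.65
tcp_pos: [0.516, 0.2635, 0.2763]
tool_rot: [-0.707, -0.001, -0.001, 0.707]
force: [-0.4, 0.1, -0.1]
finger_gap: 1.0
```

Run:
```python
from h import *
s=snapshot('side'); t=snapshot('top');S=sense();print(S['t'],S['tcp_pos'],S['force'],S['finger_gap'])
crop(s,150,150,350,350,3,'pics/p.png'); crop(t,150,130,450,350,2.6,'pics/q.png')
```

```text
28.75 [0.51468735 0.26301382 0.27371101] [-0.43911983 -0.78110485 -0.69685867] 0.9970985892324697
```

View pics/p.png

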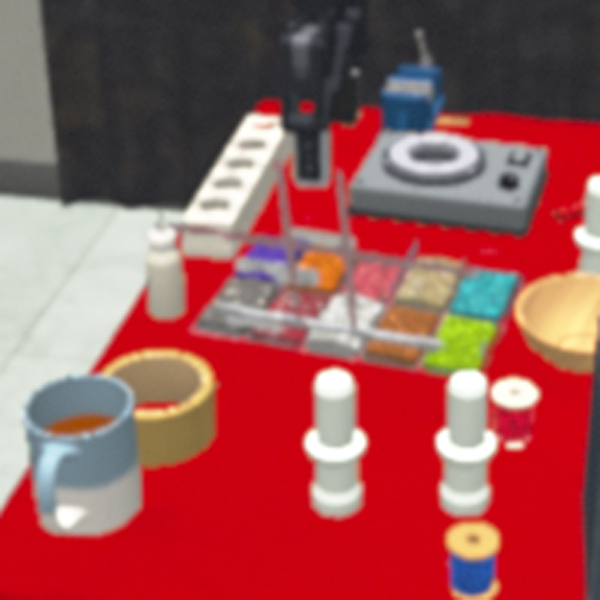

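View pics/q.png

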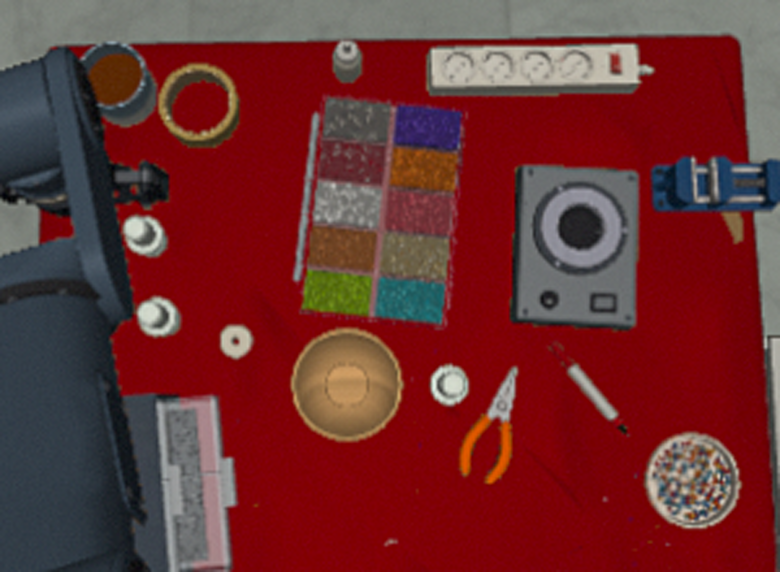

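Run:
```python
from ring import *
t=snapshot('top');s=snapshot('side'); p,f=fit(t,s,[.519,-.232,.048,0,0]); print(np.round(p,4),f)
crop(t,340,185,410,260,8,'pics/r.png')
```

```text
[ 0.5194 -0.2317  0.0489 -0.0075  0.0153] 1811.5373087056728
```

View pics/r.png

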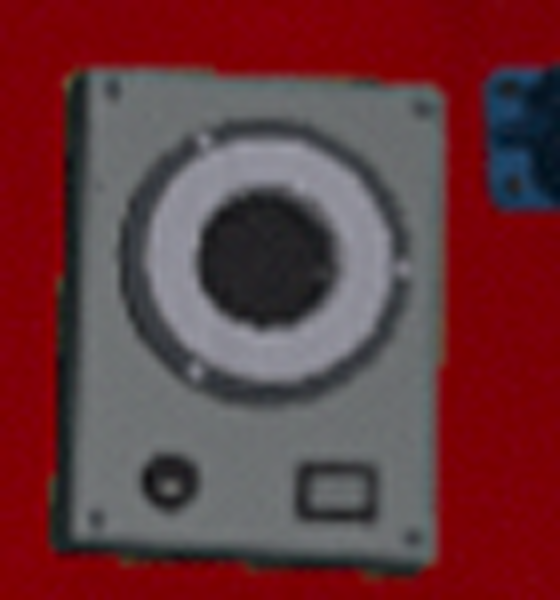

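```bash
python3 -c "
from station import *
print(sense()['t'],sign_off())"
```

```text
the job is handed in; nothing more can be done
28.85 None
```

The bearing cup is seated on the boss, and the drift stands upright again where it started, clear of the base. I handed the job in at t = 28.9 s. I took the drift farthest from the robot, carried it over the lid and pressed the rim in strokes of about 3 to 5 mm, alternating between the −x and +x sides. I estimate the lean never passed about 0.04 rad.

**Last checks**
- **Seating:** the drift met a hard stop at −x, +x, +y and −y, all at the same height to about 0.1 mm (TCP z 0.1166–0.1167 m). The highest force I read was about 22 N.
- **Final pictures:** the drift is upright and released, the glue bottle and both spools look unmoved, and the gripper is open and well above everything.
- **Disagreement:** my image fit of the seated cup gave a height of 48.9 mm against 48.0 mm expected, and a lean of about 0.017 rad. Before pressing, the same fit gave 0.036 rad and put the −x rim about 2 mm higher than the drift touched it. I treated that as fit and calibration error and trusted the four contact heights instead.

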